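# Set the bottles back on the bench tray in order of size

### The arm

A 6-joint arm with a two-finger parallel gripper is mounted at the origin on the work surface. World frame = base frame: x ahead of the robot, y to its left, z up, the work surface at z = 0. Lengths are in m, angles in rad, forces in N, time in s.
With the tool pointing down it reaches from about 0.375 to 0.75 m from the base axis. Payload 9 kg.
Tool frame: the origin (TCP) lies on the centre line of the jaws, within the pads' length; the fingertips stand ahead of it and the grasp point (between the pads) lies 2 mm behind it (arm.finger_overhang is the z of the fingertips in the tool frame, in m); z points along the fingers, y is the line along which they close (so a half turn about z gives the same grasp; the last joint's range is limited). The gripper opens to 85 mm and grips with 20 to 120 N. Pads are 22 mm wide; open, the fingers measure 114 mm over their backs; the gripper's body (76 mm by 85 mm) begins 54 mm behind the grasp point. The pads swing forward as they close: fully open they stand 13 mm farther back than shut.
Start: joints at [1.04, 0.104, 0.097, 1.564, 0, 1.353], TCP at [0.185, 0.571, 0.248] pointing down, gripper open.
Joint ranges: [-2.99, 2.99], [-0.84, 1.86], [-1.1, 1.16], [-1.84, 2.11], [-1.51, 1.56], [-3.14, 3.14]. Speed limits (rad/s): [2.22, 2.22, 2.57, 3.14, 3.14, 3.14].

### API

Orientations are given as a unit quaternion [w, x, y, z].
In Python, from workcell import telemetry, grab_frame, camera_params, arm gives the robot as it stands.
- The arm moves only by the shell command python3 -m jog 'ROWS' [OPENING] [FORCE]. ROWS is JSON, a list that holds one entry, the list of rows, each a list of 6 numbers: the shift along the world's x, y, z in m, then the turn, a rotation vector about the world's x, y, z in rad. In form: [[[x, y, z, wx, wy, wz], ...]]. A call has 1 to 12 rows; each row shifts and turns the commanded pose from where the row before left it; what a row does not reach is not made up. A row lasts 1/12 s, in which the tool goes at most 41.7 mm and 7.16 degrees, less where a joint would pass 70% of its speed; a pose out of reach is approached as far as the arm can. A call is refused whole if a number of a shift passes 0.0417 or a number of a turn 0.125, either way. A call with a gripper value outside its range is refused whole. OPENING is the finger opening in m, from 0 to 0.0854, set as the call begins (- or left out, the last holds). The fingers move at their own pace and stop on an object; FORCE is the grip in N (left out, the last holds). Time passes only in rows, so rows that do not move let the fingers close. It gives the time, the measured TCP pose, the force, the opening and the grip force at its end, in the units of the state.
- telemetry.get_obs(): the state, without advancing time (a new reading comes with each control period).
- grab_frame(name): name is "scene" or "top" or "wrist"; returns the picture (400x640x3 uint8, red, green, blue); there is no depth.
- camera_params(name): a dict with "intrinsics" (3x3 intrinsics, pixels), "dist" ([k1, k2, p1, p2, k3] as OpenCV has them; the pictures are not rectified), "position" and "rotation" of the camera in the world. Camera axes: x right, y up, looking along -z (the intrinsics and any distortion apply to the point x, -y, -z); pixel columns grow to the right and rows downward; lengths in m; the calibration is good to about 2 mm. A picture is of the moment at which its call begins: read the wrist's pose just before it. camera_params takes no time and is no camera call; for the wrist camera it gives the pose at the moment of the call.
- arm.close_job(): hands the job in; it is judged then, once.
The state is a dict: "t": time; "q": joint angles; "dq": joint speeds; "effort": joint torques, N m; "ee_pos": TCP position; "tcp_rot": TCP orientation; "contact_force": force on the tool from outside, world axes, zero at the start; "wrist_torque": the same for the moment, N m; "grip_width": finger opening in m; "gripper_force": force on a finger pad.
Only numpy, scipy, OpenCV 4.12 (cv2) and the standard library are available. Lean on these libraries where they do the work, as an engineer would, in place of code of your own. Each camera call takes 0.05 s, during which the arm holds its last target. There are 200 camera calls.

### The job

Before the next session, stand the four brown bottles in a row on the bottle tray in order of size, each upright in the middle of the white spot of its own size: the largest bottle on the largest spot, and so on down to the smallest. Do not tip any bottle over, and leave the spirit bottle and the antiseptic bottle standing where they are.

Things in the scene. Friction and masses are not known exactly. Their poses are not given: they have to be found in the camera images.
- bottle250_center (a point): The largest of the four brown round plastic bottles with white screw cap, white label band and red stripe, loose, upright on the bench. 64 mm in diameter and 135 mm tall over the cap; the straight side wall reaches 98 mm above its foot, then a sloping shoulder, then the cap (46 mm diameter, top 24 mm of the height). The point is on the axis half-way up, 67.5 mm above the foot; z is up along the axis. At most 0.5 kg.
- bottle100_center (a point): The second largest of the four brown round plastic bottles with white screw cap, white label band and red stripe, loose, upright on the bench. 50 mm in diameter and 100 mm tall over the cap; the straight side wall reaches 72 mm above its foot, then a sloping shoulder, then the cap (37 mm diameter, top 19 mm of the height). The point is on the axis half-way up, 50 mm above the foot; z is up along the axis. At most 0.5 kg.
- bottle50_center (a point): The third largest (second smallest) of the four brown round plastic bottles with white screw cap, white label band and red stripe, loose, upright on the bench. 41 mm in diameter and 80 mm tall over the cap; the straight side wall reaches 56 mm above its foot, then a sloping shoulder, then the cap (31 mm diameter, top 17 mm of the height). The point is on the axis half-way up, 40 mm above the foot; z is up along the axis. At most 0.5 kg.
- bottle25_center (a point): The smallest of the four brown round plastic bottles with white screw cap, white label band and red stripe, loose, upright on the bench. 33 mm in diameter and 62 mm tall over the cap; the straight side wall reaches 41 mm above its foot, then a sloping shoulder, then the cap (26 mm diameter, top 15 mm of the height). The point is on the axis half-way up, 31 mm above the foot; z is up along the axis. At most 0.5 kg.
- place250: The largest of the four plain white round spots in the row on the dark liner of the bottle tray, 72 mm in diameter, flat, fixed; for the largest bottle. Origin at its centre on the liner, 3 mm above the bench; z up, y along the row towards the smaller spots. Fixed steel tray 300 x 100 mm, lip 8 mm and wire end handles 28 mm high; spots in order of size, centres 79, 67.5 and 59 mm apart from the largest on.
- place100: The second largest of the four plain white round spots in the row on the dark liner of the bottle tray, 58 mm in diameter, flat, fixed; for the second largest bottle. Origin at its centre on the liner, 3 mm above the bench; z up, y along the row towards the smaller spots.
- place50: The third largest (second smallest) of the four plain white round spots in the row on the dark liner of the bottle tray, 49 mm in diameter, flat, fixed; for the third largest (second smallest) bottle. Origin at its centre on the liner, 3 mm above the bench; z up, y along the row towards the smaller spots.
- place25: The smallest of the four plain white round spots in the row on the dark liner of the bottle tray, 41 mm in diameter, flat, fixed; for the smallest bottle. Origin at its centre on the liner, 3 mm above the bench; z up, y along the row towards the smaller spots.
- spirit: Bystander, loose: amber glass spirit bottle with a steel pourer cone and spout, 72 mm diameter, 165 mm tall, standing beyond the brown bottles. Origin at the centre of its foot, z up. To be left alone.
- antiseptic: Bystander, loose: white squeeze bottle with pale blue band and blue nozzle, 54 mm diameter, 155 mm tall, standing beyond the tray. Origin at the centre of its foot, z up. To be left alone.

How it is judged:
At the end, for the whole second after the job is handed in: Each brown bottle stands, released and at rest (under 20 mm/s), on the spot of its own size: axis within 12 mm of the spot's centre, leaning under 0.1 rad, its foot on the tray (its centre less than 6 mm too high) (horizontal distance between bottle250_center and place250 below 0.012 m and z of bottle250_center in the frame of place250 below 0.0735 m and angle between each of bottle250_center, bottle100_center, bottle50_center, bottle25_center's own z axis and vertical below 0.1 rad and linear speed of each of bottle250, bottle100, bottle50, bottle25 below 0.02 m/s and horizontal distance between bottle100_center and place100 below 0.012 m and z of bottle100_center in the frame of place100 below 0.056 m and horizontal distance between bottle50_center and place50 below 0.012 m and z of bottle50_center in the frame of place50 below 0.046 m and horizontal distance between bottle25_center and place25 below 0.012 m and z of bottle25_center in the frame of place25 below 0.037 m); the robot touches nothing.
It fails at once if the spirit bottle is shifted by more than 20 mm or tipped (distance of spirit from where it was at the start of the episode above 0.02 m or angle between spirit's own z axis and vertical above 0.25 rad).
It fails at once if the antiseptic bottle is shifted by more than 20 mm or tipped (distance of antiseptic from where it was at the start of the episode above 0.02 m or angle between antiseptic's own z axis and vertical above 0.25 rad).
It fails at once if a brown bottle is tipped over (leans more than 35 degrees) (angle between any of bottle250_center, bottle100_center, bottle50_center, bottle25_center's own z axis and vertical above 0.61 rad).
It also fails if it takes over 109 s, if anything falls off the work surface, if the arm or the gripper's body presses on something with over 40 N, if the wrist force passes 120 N, or if a joint passes its speed limit or range.

## Working session

There is one attempt and no reset: what is moved stays moved. The work goes in short steps, Python scripts to look and compute and a shell command to move; the robot and the scene stay as the last step left them, time stands still between calls to the robot, and variables do not carry over. Pictures are saved under pics/ and viewed, at most 14 in all, crops included, and the job is handed in when it is done.

```bash
mkdir -p pics
python3 - <<'E'
from workcell import telemetry, grab_frame, camera_params, arm
import cv2
for n in("scene","top"):
    cv2.imwrite(f"pics/{n}0.png",grab_frame(n)[:,:,::-1]); p=camera_params(n); print(n,p)
o=telemetry.get_obs();print(o['t'],o['ee_pos'],o['tcp_rot'],o['grip_width'],arm.finger_overhang)
E
```

```text
scene {'intrinsics': array([[383.7132339 ,   0.        , 323.90622948],
       [  0.        , 383.7132339 , 200.51301168],
       [  0.        ,   0.        ,   1.        ]]), 'dist': array([-0.06787621,  0.        ,  0.        ,  0.        ,  0.        ]), 'position': array([ 1.12346105, -0.22402603,  0.70384647]), 'rotation': array([0.77891134, 0.29098382, 0.19151463, 0.52148603])}
top {'intrinsics': array([[487.86497006,   0.        , 316.65257818],
       [  0.        , 487.86497006, 204.06835811],
       [  0.        ,   0.        ,   1.        ]]), 'dist': array([-0.09630486,  0.        ,  0.        ,  0.        ,  0.        ]), 'position': array([ 0.4768441 , -0.03264629,  1.01277297]), 'rotation': array([ 0.71228856,  0.04628633, -0.0422975 , -0.69908048])}
0.1 [0.18449466 0.57064592 0.24759835] [-2.10576194e-04  1.55775291e-01  9.87792340e-01 -5.54495343e-04] 0.08544618426993263 0.017
```

View pics/top0.png

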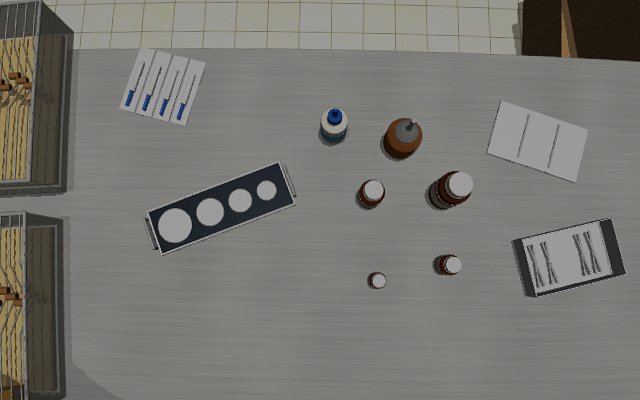

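View pics/scene0.png

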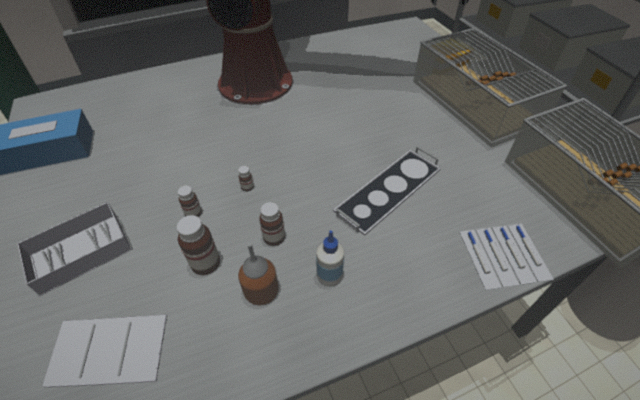

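The top view shows the white spots at (175,225), (210,212), (240,200) and (266,190), largest to smallest. The caps are at 250≈(460,185), 100≈(373,190), 50≈(453,264) and 25≈(378,281). Spirit is at (404,138) and antiseptic at (334,125).

```bash
cat > h.py <<'E'
import numpy as np,cv2
from scipy.spatial.transform import Rotation as R
from workcell import telemetry, grab_frame, camera_params, arm
def pix2w(p,uv,z):
    n=cv2.undistortPoints(np.array([[uv]],float),p['intrinsics'],p['dist'])[0,0]
    q=p['rotation'];d=R.from_quat([q[1],q[2],q[3],q[0]]).apply([n[0],-n[1],-1])
    c=np.array(p['position']);return c+d*(z-c[2])/d[2]
def w2pix(p,X):
    q=p['rotation'];c=R.from_quat([q[1],q[2],q[3],q[0]]).inv().apply(np.array(X,float)-p['position'])
    c=c*[1,-1,-1];return cv2.projectPoints(c.reshape(-1,1,3),np.zeros(3),np.zeros(3),p['intrinsics'],p['dist'])[0][:,0]
E
python3 - <<'E'
from h import *
p=camera_params("top");im=cv2.imread("pics/top0.png")
for n,uv,z in [("s250",(175,225),.003),("s100",(210,212),.003),("s50",(240,200),.003),("s25",(266,190),.003),("b250",(460,185),.135),("b100",(373,188),.1),("b50",(453,264),.08),("b25",(378,280),.062)]:
    g=im.min(2); m=((g>(150))).astype(np.uint8)
    nl,l,st,c=cv2.connectedComponentsWithStats(m); k=l[uv[1],uv[0]]
    w=pix2w(p,c[k],z); print(n,c[k].round(1),st[k][2:],g[uv[1],uv[0]],w.round(4), "diam",2*np.sqrt(st[k][4]/np.pi)*(p['position'][2]-z)/488)
for n,uv,z in [("spirit",(402,140),.1),("anti",(334,120),.15)]: print(n,pix2w(p,uv,z))
a=cv2.resize(im[90:300,320:490],None,fx=3.5,fy=2.85*1.0,interpolation=2)
a=cv2.resize(im[150:300,320:490],None,fx=4,fy=4,interpolation=2);cv2.imwrite("pics/c1.png",a)
E
```

```text
s250 [174.6 225.2] [ 33  33 827] 155 [0.5539 0.2711 0.003 ] diam 0.06714469905669147
s100 [209.6 211.6] [ 26  26 527] 157 [0.5841 0.1981 0.003 ] diam 0.05359993764789774
s50 [239.8 200. ] [ 21  21 363] 156 [0.6096 0.1355 0.003 ] diam 0.04448486627631601
s25 [266.2 190. ] [ 18  17 249] 157 [0.6319 0.0806 0.003 ] diam 0.036843310862499375
b250 [460.8 183.4] [ 23  23 416] 155 [ 0.6306 -0.2906  0.135 ] diam 0.04139654575994824
b100 [373.6 189.2] [ 18  17 246] 155 [ 0.6221 -0.1338  0.1   ] diam 0.033102863249084194
b50 [453.5 264.3] [ 14  16 173] 156 [ 0.4831 -0.2901  0.08  ] diam 0.02836836066309718
b25 [378.8 280.6] [ 13  12 114] 156 [ 0.4497 -0.149   0.062 ] diam 0.023472777806673593
spirit [ 0.71913904 -0.18830469  0.1       ]
anti [ 0.74091719 -0.05548705  0.15      ]
```

View pics/c1.png

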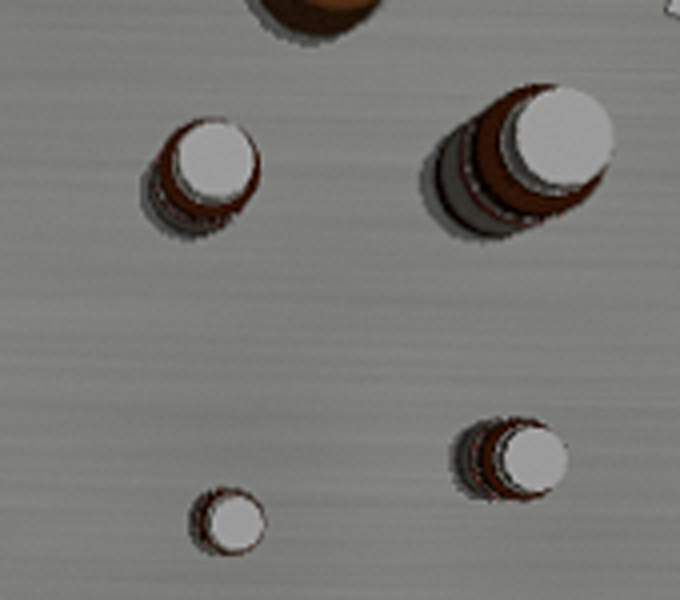

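The crop shows all four caps clearly. Spot spacings come out at 79, 67.5 and 59 mm, as given. I'll cross-check the cap positions against the scene camera.

Run:
```python
from h import *
p=camera_params("scene");im=cv2.imread("pics/scene0.png")
P=dict(s250=(.5539,.2711,.003),s25=(.6319,.0806,.003),b250=(.6306,-.2906,.135),b100=(.6221,-.1338,.1),b50=(.4831,-.2901,.08),b25=(.4497,-.149,.062),sp=(.719,-.188,.165))
for n,X in P.items(): print(n,w2pix(p,X)[0].round(1))
a=cv2.resize(im[140:320,150:450],None,fx=2.6,fy=2.6,interpolation=2)
for n,X in P.items():
    u=(w2pix(p,X)[0]-[150,140])*2.6; cv2.drawMarker(a,tuple(int(v) for v in u),(0,255,0),0,9,1)
cv2.imwrite("pics/c2.png",a)
print(camera_params("wrist")['position'])
```

```text
s250 [414.1 168.6]
s25 [362.  211.5]
b250 [188.5 224.7]
b100 [269.2 208.9]
b50 [184.1 190.3]
b25 [243.3 169.2]
sp [251.9 234.1]
[0.11288155 0.59426022 0.37330963]
```

View pics/c2.png

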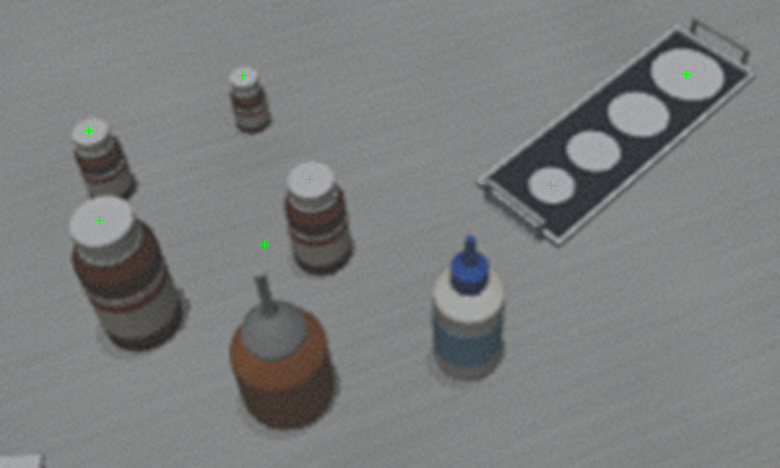

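```bash
R='x'; python3 -m jog '[[[0.0186,-0.0359,0,0,0,-0.0362],[0.0186,-0.0359,0,0,0,-0.0362],[0.0186,-0.0359,0,0,0,-0.0362],[0.0186,-0.0359,0,0,0,-0.0362],[0.0186,-0.0359,0,0,0,-0.0362],[0.0186,-0.0359,0,0,0,-0.0362],[0.0186,-0.0359,0,0,0,-0.0362],[0.0186,-0.0359,0,0,0,-0.0362],[0.0186,-0.0359,0,0,0,-0.0362],[0.0186,-0.0359,0,0,0,-0.0362],[0.0186,-0.0359,0,0,0,-0.0362],[0.0186,-0.0359,0,0,0,-0.0362]]]' 0.0854 30
```

```text
t: 1.1
ee_pos: [0.4082, 0.1382, 0.2482]
tcp_rot: [0.0, 0.366, 0.931, 0.0]
contact_force: [-0.2, 0.3, -0.9]
grip_width: 0.0854
gripper_force: 0.0
```

The reprojected cap and spot positions all fall on their caps and spots, within about 2 mm. Only the spirit estimate is off: it really stands about 15 mm farther out, which is harmless. Continuing over bottle250.

```bash
python3 -m jog '[[[0.0185,-0.0357,0,0,0,-0.0362],[0.0185,-0.0357,0,0,0,-0.0362],[0.0185,-0.0357,0,0,0,-0.0362],[0.0185,-0.0357,0,0,0,-0.0362],[0.0185,-0.0357,0,0,0,-0.0362],[0.0185,-0.0357,0,0,0,-0.0362],[0.0185,-0.0357,0,0,0,-0.0362],[0.0185,-0.0357,0,0,0,-0.0362],[0.0185,-0.0357,0,0,0,-0.0362],[0.0185,-0.0357,0,0,0,-0.0362],[0.0185,-0.0357,0,0,0,-0.0362],[0.0185,-0.0357,0,0,0,-0.0362]]]'; python3 -m jog '[[[0,0,0,0,0,0],[0,0,0,0,0,0]]]'
```

```text
t: 2.1
ee_pos: [0.6302, -0.2901, 0.2476]
tcp_rot: [-0.0, 0.558, 0.83, 0.0]
contact_force: [1.3, -0.2, 1.1]
grip_width: 0.0854
gripper_force: 0.0
t: 2.27
ee_pos: [0.6296, -0.2901, 0.2448]
tcp_rot: [-0.002, 0.558, 0.83, 0.0]
contact_force: [-0.1, 1.3, 0.1]
grip_width: 0.0853
gripper_force: 0.0
```

```bash
python3 -m jog '[[[0.0005,0,-0.022,0,0,0],[0.0005,0,-0.022,0,0,0],[0,0,-0.022,0,0,0],[0,0,-0.022,0,0,0],[0,0,-0.022,0,0,0],[0,0,-0.02,0,0,0],[0,0,-0.017,0,0,0],[0,0,-0.014,0,0,0],[0,0,0,0,0,0]]]'; python3 -m jog '[[[0,0,0,0,0,0],[0,0,0,0,0,0],[0,0,0,0,0,0],[0,0,0,0,0,0],[0,0,0,0,0,0],[0,0,0,0,0,0],[0,0,0,0,0,0],[0,0,0,0,0,0]]]' 0 30;  python3 -m jog '[[[0,0,0,0,0,0],[0,0,0,0,0,0],[0,0,0,0,0,0],[0,0,0,0,0,0],[0,0,0,0,0,0],[0,0,0,0,0,0],[0,0,0,0,0,0],[0,0,0,0,0,0]]]' 0 30
```

```text
t: 3.02
ee_pos: [0.6293, -0.2863, 0.0845]
tcp_rot: [-0.002, 0.557, 0.831, 0.0]
contact_force: [0.1, -0.5, 0.1]
grip_width: 0.0854
gripper_force: 0.0
t: 3.68
ee_pos: [0.6315, -0.2889, 0.0895]
tcp_rot: [0.001, 0.557, 0.83, -0.0]
contact_force: [-3.2, 0.7, 6.2]
grip_width: 0.0627
gripper_force: 34.3
t: 4.35
ee_pos: [0.6315, -0.2889, 0.0895]
tcp_rot: [0.001, 0.557, 0.83, -0.0]
contact_force: [-3.0, 0.6, 7.3]
grip_width: 0.0625
gripper_force: 34.3
```

```bash
python3 -m jog '[[[0,0,0.004,0,0,0],[0,0,0.008,0,0,0],[0,0,0.014,0,0,0],[0,0,0.018,0,0,0],[0,0,0.02,0,0,0],[0,0,0.02,0,0,0],[0,0,0.02,0,0,0],[0,0,0.018,0,0,0],[0,0,0.012,0,0,0],[0,0,0.006,0,0,0],[0,0,0,0,0,0]]]' 0 60
python3 - <<'E'
from h import *
cv2.imwrite("pics/l1.png",grab_frame("scene")[100:330,100:450,::-1])
E
```

```text
t: 5.27
ee_pos: [0.6314, -0.2886, 0.2292]
tcp_rot: [0.001, 0.557, 0.831, 0.0]
contact_force: [0.2, -0.3, -4.9]
grip_width: 0.0616
gripper_force: 66.4
```

View pics/l1.png

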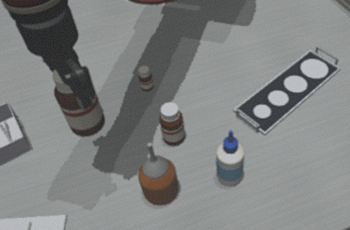

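Bottle250 is held upright in the gripper, clear of the bench. Carrying it to the tray.

```bash
python3 -m jog '[[[-0.0014,0.01,0,0,0,0],[-0.0028,0.02,0,0,0,0],[-0.0041,0.03,0,0,0,0],[-0.0048,0.035,0,0,0,0],[-0.0048,0.035,0,0,0,0],[-0.0048,0.035,0,0,0,0],[-0.0048,0.035,0,0,0,0],[-0.0048,0.035,0,0,0,0],[-0.0048,0.035,0,0,0,0],[-0.0048,0.035,0,0,0,0],[-0.0048,0.035,0,0,0,0],[-0.0048,0.035,0,0,0,0]]]'; python3 -m jog '[[[-0.0048,0.035,0,0,0,0],[-0.0048,0.035,0,0,0,0],[-0.0048,0.035,0,0,0,0],[-0.0041,0.03,0,0,0,0],[-0.0035,0.025,0,0,0,0],[-0.0025,0.017,0,0,0,0],[-0.001,0.009,0,0,0,0],[0,0,0,0,0,0],[0,0,0,0,0,0],[0,0,0,0,0,0]]]'
```

```text
t: 6.32
ee_pos: [0.5777, 0.089, 0.2259]
tcp_rot: [-0.001, 0.557, 0.831, -0.0]
contact_force: [0.8, 0.3, -5.3]
grip_width: 0.0618
gripper_force: 66.5
t: 7.15
ee_pos: [0.5538, 0.2718, 0.2268]
tcp_rot: [-0.0, 0.557, 0.83, -0.0]
contact_force: [0.9, -0.7, -4.8]
grip_width: 0.0618
gripper_force: 66.6
```

```bash
python3 -m jog '[[[0.001,0.001,-0.01,0,0,0],[0,0,-0.018,0,0,0],[0,0,-0.02,0,0,0],[0,0,-0.02,0,0,0],[0,0,-0.02,0,0,0],[0,0,-0.018,0,0,0],[0,0,-0.012,0,0,0],[0,0,-0.008,0,0,0],[0,0,-0.003,0,0,0],[0,0,0,0,0,0],[0,0,0,0,0,0]]]'
python3 - <<'E'
from h import *
cv2.imwrite("pics/l2.png",cv2.resize(grab_frame("scene")[80:230,300:500,::-1],None,fx=3,fy=3))
o=telemetry.get_obs();print(o['ee_pos'],o['contact_force'])
E
```

```text
t: 8.07
ee_pos: [0.5554, 0.2737, 0.0993]
tcp_rot: [0.0, 0.557, 0.83, 0.001]
contact_force: [-0.6, -0.1, -5.1]
grip_width: 0.0616
gripper_force: 66.6
[0.55558194 0.27384022 0.09957965] [-0.30261811 -0.85068433 -4.22455236]
```

View pics/l2.png

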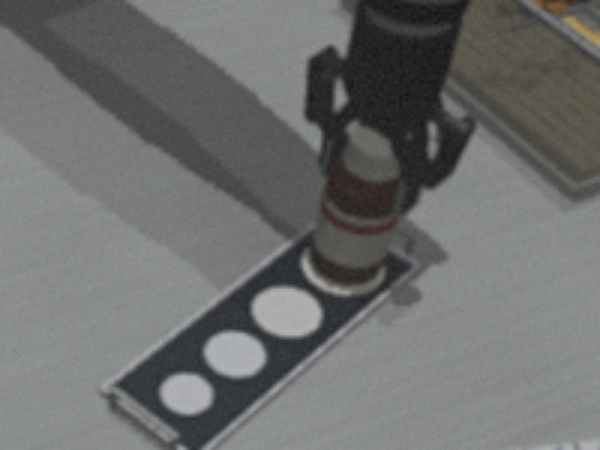

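The bottle hovers a few millimetres above the largest spot and is well centred. Lowering until contact.

```bash
python3 -m jog '[[[0,0,-0.002,0,0,0],[0,0,-0.002,0,0,0],[0,0,-0.001,0,0,0],[0,0,0,0,0,0]]]'; python3 -m jog '[[[0,0,-0.001,0,0,0],[0,0,0,0,0,0]]]';python3 -m jog '[[[0,0,-0.001,0,0,0],[0,0,0,0,0,0]]]'
```

```text
t: 8.45
ee_pos: [0.5547, 0.2737, 0.0931]
tcp_rot: [-0.0, 0.557, 0.831, -0.0]
contact_force: [-0.5, -0.3, -5.3]
grip_width: 0.062
gripper_force: 66.6
t: 8.62
ee_pos: [0.5548, 0.2738, 0.0928]
tcp_rot: [0.0, 0.557, 0.831, 0.0]
contact_force: [-1.7, -0.4, 0.2]
grip_width: 0.062
gripper_force: 67.0
t: 8.78
ee_pos: [0.5549, 0.2738, 0.0928]
tcp_rot: [0.0, 0.557, 0.831, 0.0]
contact_force: [-5.7, -0.9, 7.5]
grip_width: 0.0617
gripper_force: 67.8
```

```bash
python3 -m jog '[[[0,0,0,0,0,0],[0,0,0,0,0,0],[0,0,0,0,0,0],[0,0,0,0,0,0],[0,0,0,0,0,0],[0,0,0,0,0,0],[0,0,0.005,0,0,0],[0,0,0.015,0,0,0],[0,0,0.03,0,0,0],[0,0,0.035,0,0,0],[0,0,0.035,0,0,0],[0,0,0.035,0,0,0]]]' 0.0854 30; python3 -m jog '[[[0.0056,-0.034,0,0,0,0],[0.0056,-0.034,0,0,0,0],[0.0056,-0.034,0,0,0,0],[0.0056,-0.034,0,0,0,0],[0.0056,-0.034,0,0,0,0],[0.0056,-0.034,0,0,0,0],[0.0056,-0.034,0,0,0,0],[0.0056,-0.034,0,0,0,0],[0.0056,-0.034,0,0,0,0],[0.0056,-0.034,0,0,0,0],[0.0056,-0.034,0,0,0,0],[0.0056,-0.034,0,0,0,0]]]';python3 -m jog '[[[0,0,0,0,0,0],[0,0,0,0,0,0],[0,0,0,0,0,0]]]'
python3 - <<'E'
from h import *
p=camera_params("top");im=grab_frame("top")[:,:,::-1]
cv2.imwrite("pics/t2.png",im)
g=im.min(2); m=(g>150).astype(np.uint8)
nl,l,st,c=cv2.connectedComponentsWithStats(m)
for k in range(1,nl):
    if 200<st[k][4]<700 and 100<c[k][0]<500: print(c[k],st[k],pix2w(p,c[k],.138),pix2w(p,c[k],.1))
E
```

```text
t: 9.78
ee_pos: [0.5545, 0.2737, 0.2483]
tcp_rot: [0.0, 0.557, 0.831, 0.0]
contact_force: [1.7, -0.3, -0.1]
grip_width: 0.0853
gripper_force: 0.0
t: 10.78
ee_pos: [0.6221, -0.1361, 0.2469]
tcp_rot: [0.0, 0.557, 0.83, 0.0]
contact_force: [-0.2, 1.1, -1.0]
grip_width: 0.0855
gripper_force: 0.0
t: 11.03
ee_pos: [0.6219, -0.134, 0.2465]
tcp_rot: [-0.0, 0.557, 0.83, 0.0]
contact_force: [-0.5, 0.7, 0.6]
grip_width: 0.0852
gripper_force: 0.0
[266. 190.] [257 181  19  19 293] [0.6110927  0.06584743 0.138     ] [0.61692444 0.07012599 0.1       ]
[239.70167064 200.02625298] [229 189  23  23 419] [0.5918507  0.11312064 0.138     ] [0.59684657 0.11945274 0.1       ]
[209.81292517 211.62414966] [197 198  27  28 588] [0.56964762 0.16686473 0.138     ] [0.57367899 0.17553146 0.1       ]
```

View pics/t2.png

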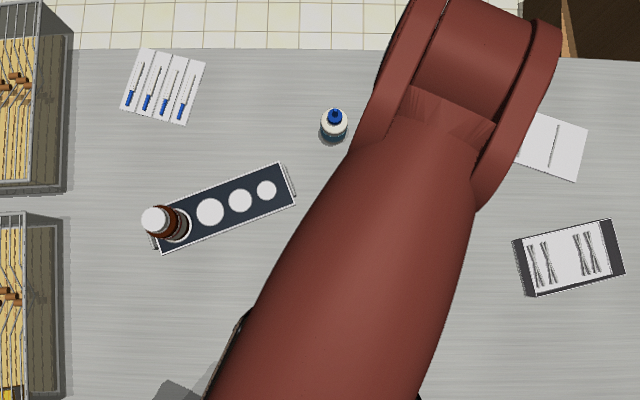

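Bottle250 stands on its spot, with its cap at about (155,221). The arm is now above bottle100, so I'll descend and grip.

```bash
python3 -m jog '[[[0,0,-0.015,0,0,0],[0,0,-0.025,0,0,0],[0,0,-0.025,0,0,0],[0,0,-0.025,0,0,0],[0,0,-0.025,0,0,0],[0,0,-0.025,0,0,0],[0,0,-0.02,0,0,0],[0,0,-0.017,0,0,0],[0,0,-0.012,0,0,0],[0,0,-0.005,0,0,0],[0,0,0,0,0,0]]]'; python3 -m jog '[[[0,0,0,0,0,0],[0,0,0,0,0,0],[0,0,0,0,0,0],[0,0,0,0,0,0],[0,0,0,0,0,0],[0,0,0,0,0,0],[0,0,0,0,0,0],[0,0,0,0,0,0],[0,0,0,0,0,0],[0,0,0,0,0,0]]]' 0 40
python3 - <<'E'
from h import *
p=camera_params("top");print(pix2w(p,(155,220.5),.138), w2pix(p,(.5539,.2711,.138)))
E
```

```text
t: 12.0
ee_pos: [0.6215, -0.1332, 0.0515]
tcp_rot: [-0.001, 0.557, 0.831, -0.0]
contact_force: [-0.5, -0.1, -0.5]
grip_width: 0.0853
gripper_force: 0.0
t: 12.83
ee_pos: [0.6229, -0.1347, 0.0539]
tcp_rot: [0.001, 0.557, 0.83, 0.0]
contact_force: [-2.0, 1.3, 6.6]
grip_width: 0.0486
gripper_force: 42.2
[0.55143045 0.26728383 0.138     ] [[153.03576284 219.10772191]]
```

```bash
python3 -m jog '[[[0,0,0.004,0,0,0],[0,0,0.01,0,0,0],[0,0,0.018,0,0,0],[0,0,0.02,0,0,0],[0,0,0.014,0,0,0],[0,0,0.006,0,0,0],[-0.0015,0.0130,0,0,0,0],[-0.0025,0.0220,0,0,0,0],[-0.0034,0.03,0,0,0,0],[-0.0034,0.03,0,0,0,0],[-0.0034,0.03,0,0,0,0],[-0.0034,0.03,0,0,0,0]]]' 0 50; python3 -m jog '[[[-0.0034,0.03,0,0,0,0],[-0.0034,0.03,0,0,0,0],[-0.0034,0.03,0,0,0,0],[-0.0034,0.03,0,0,0,0],[-0.0034,0.03,0,0,0,0],[-0.0026,0.025,0,0,0,0],[-0.0014,0.0125,0,0,0,0],[0,0,0,0,0,0],[0,0,0,0,0,0],[0,0,0,0,0,0]]]'
```

```text
t: 13.83
ee_pos: [0.6032, 0.0228, 0.1232]
tcp_rot: [-0.001, 0.557, 0.83, -0.0]
contact_force: [-0.2, -0.3, -1.7]
grip_width: 0.0486
gripper_force: 51.9
t: 14.67
ee_pos: [0.5833, 0.2075, 0.1238]
tcp_rot: [-0.0, 0.557, 0.83, -0.0]
contact_force: [-0.5, 0.7, -0.6]
grip_width: 0.049
gripper_force: 51.9
```

Run:
```python
from h import *
p=camera_params("top");im=cv2.imread("pics/t2.png")
g=im.min(2);m=(g>140).astype(np.uint8)
nl,l,st,c=cv2.connectedComponentsWithStats(m);k=l[220,153];print(c[k],st[k],pix2w(p,c[k],.138))
a=cv2.resize(im[195:260,130:220],None,fx=7,fy=7,interpolation=2);cv2.imwrite("pics/c3.png",a)
```

```text
[190.5603363  168.19319705] [    0     0   409   400 90990] [0.64925755 0.20651421 0.138     ]
```

View pics/c3.png

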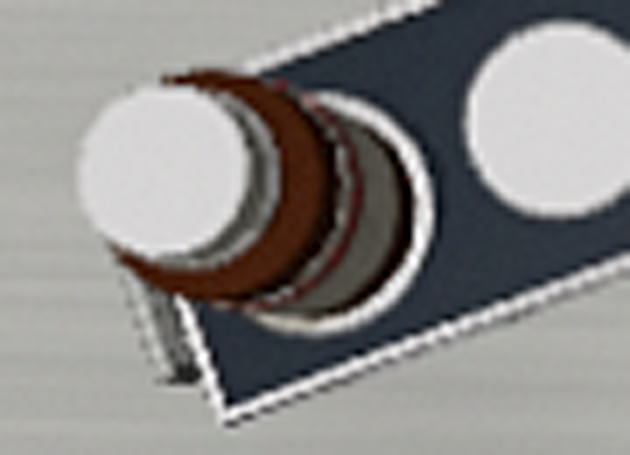

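In the crop the bottle250 cap centre is at (153.4,219.3), against (153.0,219.1) expected, so it is placed within 1 mm. Bottle100 went 10 mm too far; I'll correct that while lowering.

```bash
python3 -m jog '[[[0.0008,-0.005,0,0,0,0],[0.0008,-0.0053,-0.006,0,0,0],[0,0,-0.015,0,0,0],[0,0,-0.018,0,0,0],[0,0,-0.012,0,0,0],[0,0,-0.007,0,0,0],[0,0,-0.003,0,0,0],[0,0,0,0,0,0],[0,0,0,0,0,0]]]';  python3 -m jog '[[[0,0,-0.002,0,0,0],[0,0,-0.001,0,0,0],[0,0,0,0,0,0]]]'; python3 -m jog '[[[0,0,-0.001,0,0,0],[0,0,0,0,0,0]]]'
```

```text
t: 15.42
ee_pos: [0.5854, 0.1978, 0.0639]
tcp_rot: [0.0, 0.557, 0.83, 0.0]
contact_force: [0.1, 0.7, -1.0]
grip_width: 0.0484
gripper_force: 51.9
t: 15.67
ee_pos: [0.5852, 0.198, 0.0606]
tcp_rot: [0.0, 0.557, 0.831, 0.0]
contact_force: [0.2, -0.2, -1.5]
grip_width: 0.0488
gripper_force: 51.9
t: 15.83
ee_pos: [0.5851, 0.198, 0.0593]
tcp_rot: [0.0, 0.557, 0.831, 0.0]
contact_force: [0.1, -0.7, -1.1]
grip_width: 0.0486
gripper_force: 51.9
```

```bash
python3 -m jog '[[[0,0,-0.001,0,0,0],[0,0,0,0,0,0]]]';  python3 -m jog '[[[0,0,-0.001,0,0,0],[0,0,0,0,0,0]]]'; python3 -m jog '[[[0,0,-0.001,0,0,0],[0,0,0,0,0,0]]]'
```

```text
t: 16.0
ee_pos: [0.5849, 0.198, 0.0582]
tcp_rot: [-0.0, 0.557, 0.831, -0.0]
contact_force: [-0.1, -0.1, -1.7]
grip_width: 0.0485
gripper_force: 51.9
t: 16.17
ee_pos: [0.585, 0.1979, 0.0572]
tcp_rot: [-0.0, 0.557, 0.831, -0.0]
contact_force: [0.3, 1.1, -1.9]
grip_width: 0.0488
gripper_force: 51.9
t: 16.33
ee_pos: [0.5851, 0.1979, 0.057]
tcp_rot: [0.0, 0.557, 0.831, 0.0]
contact_force: [-2.9, -0.5, 4.0]
grip_width: 0.0483
gripper_force: 52.4
```

Contact. I'll release, rise and go to bottle50.

```bash
python3 -m jog '[[[0,0,0,0,0,0],[0,0,0,0,0,0],[0,0,0,0,0,0],[0,0,0,0,0,0],[0,0,0,0,0,0],[0,0,0,0,0,0],[0,0,0.005,0,0,0],[0,0,0.015,0,0,0],[0,0,0.03,0,0,0],[0,0,0.035,0,0,0],[0,0,0.035,0,0,0],[0,0,0.025,0,0,0]]]' 0.0854 30; python3 -m jog '[[[-0.0065,-0.031,0,0,0,0],[-0.0085,-0.041,0,0,0,0],[-0.0085,-0.041,0,0,0,0],[-0.0085,-0.041,0,0,0,0],[-0.0085,-0.041,0,0,0,0],[-0.0085,-0.041,0,0,0,0],[-0.0085,-0.041,0,0,0,0],[-0.0085,-0.041,0,0,0,0],[-0.0085,-0.041,0,0,0,0],[-0.0085,-0.041,0,0,0,0],[-0.0085,-0.041,0,0,0,0],[-0.0085,-0.041,0,0,0,0]]]';python3 -m jog '[[[0,0,0,0,0,0],[0,0,0,0,0,0],[0,0,0,0,0,0]]]'
python3 - <<'E'
from h import *
cv2.imwrite("pics/t3.png",grab_frame("top")[:,:,::-1])
E
```

```text
t: 17.33
ee_pos: [0.5856, 0.198, 0.2052]
tcp_rot: [0.001, 0.557, 0.831, 0.001]
contact_force: [0.6, -0.8, 0.2]
grip_width: 0.0851
gripper_force: 0.0
t: 18.33
ee_pos: [0.4847, -0.2839, 0.202]
tcp_rot: [0.001, 0.557, 0.83, -0.0]
contact_force: [0.6, 0.0, -0.3]
grip_width: 0.086
gripper_force: 0.0
t: 18.58
ee_pos: [0.4854, -0.2818, 0.2015]
tcp_rot: [-0.0, 0.557, 0.83, 0.0]
contact_force: [-0.7, 0.0, 0.6]
grip_width: 0.0854
gripper_force: 0.0
```

```bash
python3 -m jog '[[[-0.0012,-0.004,0,0,0,0],[-0.0011,-0.0043,-0.01,0,0,0],[0,0,-0.022,0,0,0],[0,0,-0.025,0,0,0],[0,0,-0.025,0,0,0],[0,0,-0.025,0,0,0],[0,0,-0.02,0,0,0],[0,0,-0.017,0,0,0],[0,0,-0.012,0,0,0],[0,0,-0.005,0,0,0],[0,0,0,0,0,0]]]'; python3 -m jog '[[[0,0,0,0,0,0],[0,0,0,0,0,0],[0,0,0,0,0,0],[0,0,0,0,0,0],[0,0,0,0,0,0],[0,0,0,0,0,0],[0,0,0,0,0,0],[0,0,0,0,0,0],[0,0,0,0,0,0],[0,0,0,0,0,0],[0,0,0,0,0,0]]]' 0 40
```

```text
t: 19.55
ee_pos: [0.4827, -0.2893, 0.039]
tcp_rot: [-0.001, 0.557, 0.831, 0.0]
contact_force: [-0.6, 0.2, -0.0]
grip_width: 0.0851
gripper_force: 0.0
t: 20.47
ee_pos: [0.4838, -0.2908, 0.0416]
tcp_rot: [0.001, 0.557, 0.83, -0.0]
contact_force: [-1.3, -0.4, 6.7]
grip_width: 0.0395
gripper_force: 40.7
```

```bash
python3 -m jog '[[[0,0,0.004,0,0,0],[0,0,0.012,0,0,0],[0,0,0.022,0,0,0],[0,0,0.026,0,0,0],[0,0,0.022,0,0,0],[0,0,0.014,0,0,0],[0.005,0.017,0,0,0,0],[0.009,0.03,0,0,0,0],[0.01,0.0336,0,0,0,0],[0.01,0.0336,0,0,0,0],[0.01,0.0336,0,0,0,0],[0.01,0.0336,0,0,0,0]]]' 0 50; python3 -m jog '[[[0.01,0.0336,0,0,0,0],[0.01,0.0336,0,0,0,0],[0.01,0.0336,0,0,0,0],[0.01,0.0336,0,0,0,0],[0.01,0.0336,0,0,0,0],[0.01,0.0336,0,0,0,0],[0.0085,0.0286,0,0,0,0],[0.004,0.014,0,0,0,0],[0,0,0,0,0,0],[0,0,0,0,0,0],[0,0,0,0,0,0]]]'
```

```text
t: 21.47
ee_pos: [0.5375, -0.1073, 0.1414]
tcp_rot: [0.0, 0.557, 0.83, 0.0]
contact_force: [0.8, -0.8, -1.0]
grip_width: 0.0391
gripper_force: 50.4
t: 22.38
ee_pos: [0.6095, 0.1344, 0.1406]
tcp_rot: [0.0, 0.557, 0.83, -0.0]
contact_force: [-0.6, -0.4, -0.8]
grip_width: 0.0394
gripper_force: 50.5
```

Descend to about 0.0475, then feel for contact (expected near 0.0446).

```bash
python3 -m jog '[[[0.0008,0.0004,-0.006,0,0,0],[0,0,-0.015,0,0,0],[0,0,-0.02,0,0,0],[0,0,-0.02,0,0,0],[0,0,-0.015,0,0,0],[0,0,-0.01,0,0,0],[0,0,-0.006,0,0,0],[0,0,0,0,0,0],[0,0,0,0,0,0]]]';  python3 -m jog '[[[0,0,-0.001,0,0,0],[0,0,-0.001,0,0,0],[0,0,0,0,0,0]]]'; python3 -m jog '[[[0,0,-0.001,0,0,0],[0,0,0,0,0,0]]]'; python3 -m jog '[[[0,0,-0.001,0,0,0],[0,0,0,0,0,0]]]'
```

```text
t: 23.13
ee_pos: [0.6107, 0.1354, 0.0488]
tcp_rot: [0.0, 0.557, 0.83, 0.0]
contact_force: [0.1, 1.1, 0.4]
grip_width: 0.0392
gripper_force: 50.4
t: 23.38
ee_pos: [0.611, 0.1358, 0.047]
tcp_rot: [0.001, 0.557, 0.831, 0.0]
contact_force: [-0.6, -0.4, 0.2]
grip_width: 0.0396
gripper_force: 50.4
t: 23.55
ee_pos: [0.6106, 0.1359, 0.0454]
tcp_rot: [0.0, 0.557, 0.831, 0.0]
contact_force: [0.2, -0.3, -0.6]
grip_width: 0.0396
gripper_force: 50.4
t: 23.72
ee_pos: [0.6107, 0.1359, 0.0447]
tcp_rot: [0.0, 0.557, 0.831, 0.0]
contact_force: [-1.8, 1.2, 3.7]
grip_width: 0.0396
gripper_force: 50.7
```

```bash
python3 -m jog '[[[0,0,0,0,0,0],[0,0,0,0,0,0],[0,0,0,0,0,0],[0,0,0,0,0,0],[0,0,0,0,0,0],[0,0,0,0,0,0],[0,0,0.005,0,0,0],[0,0,0.015,0,0,0],[0,0,0.03,0,0,0],[0,0,0.035,0,0,0],[0,0,0.035,0,0,0],[0,0,0.025,0,0,0]]]' 0.0854 30; python3 -m jog '[[[-0.0179,-0.0317,0,0,0,0],[-0.0179,-0.0317,0,0,0,0],[-0.0179,-0.0317,0,0,0,0],[-0.0179,-0.0317,0,0,0,0],[-0.0179,-0.0317,0,0,0,0],[-0.0179,-0.0317,0,0,0,0],[-0.0179,-0.0317,0,0,0,0],[-0.0179,-0.0317,0,0,0,0],[-0.0179,-0.0317,0,0,0,0],[0,0,0,0,0,0],[0,0,0,0,0,0],[0,0,0,0,0,0]]]'
python3 - <<'E'
from h import *
cv2.imwrite("pics/t4.png",cv2.resize(grab_frame("top")[150:330,120:440,::-1],None,fx=2.4,fy=2.4))
E
```

```text
t: 24.72
ee_pos: [0.6111, 0.1358, 0.1933]
tcp_rot: [0.001, 0.557, 0.831, 0.001]
contact_force: [1.1, -0.5, 0.1]
grip_width: 0.0857
gripper_force: 0.0
t: 25.72
ee_pos: [0.4495, -0.1494, 0.1897]
tcp_rot: [0.0, 0.557, 0.83, 0.0]
contact_force: [0.2, 0.3, 0.0]
grip_width: 0.0856
gripper_force: 0.0
```

View pics/t4.png

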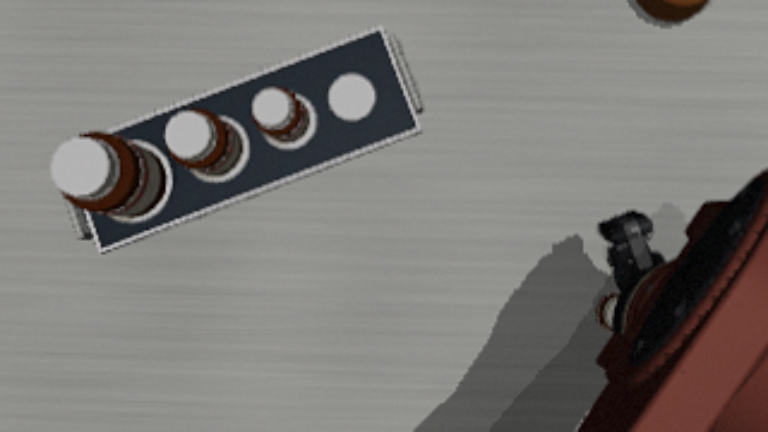

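Three bottles stand on their spots, with caps at (81,168), (190,134) and (273,108) in the crop. Bottle25 is still at its original place. Gripping it.

```bash
python3 -m jog '[[[0,0,-0.012,0,0,0],[0,0,-0.022,0,0,0],[0,0,-0.025,0,0,0],[0,0,-0.025,0,0,0],[0,0,-0.025,0,0,0],[0,0,-0.022,0,0,0],[0,0,-0.016,0,0,0],[0,0,-0.01,0,0,0],[0,0,-0.004,0,0,0],[0,0,0,0,0,0],[0,0,0,0,0,0]]]'; python3 -m jog '[[[0,0,0,0,0,0],[0,0,0,0,0,0],[0,0,0,0,0,0],[0,0,0,0,0,0],[0,0,0,0,0,0],[0,0,0,0,0,0],[0,0,0,0,0,0],[0,0,0,0,0,0],[0,0,0,0,0,0],[0,0,0,0,0,0],[0,0,0,0,0,0],[0,0,0,0,0,0]]]' 0 40
```

```text
t: 26.68
ee_pos: [0.4498, -0.1494, 0.0289]
tcp_rot: [0.0, 0.557, 0.831, 0.0]
contact_force: [0.7, 0.6, 0.2]
grip_width: 0.0852
gripper_force: 0.0
t: 27.68
ee_pos: [0.4497, -0.1497, 0.029]
tcp_rot: [0.0, 0.557, 0.83, -0.0]
contact_force: [-1.5, 0.8, 5.7]
grip_width: 0.0318
gripper_force: 39.8
```

```bash
python3 -m jog '[[[0,0,0.004,0,0,0],[0,0,0.012,0,0,0],[0,0,0.02,0,0,0],[0,0,0.02,0,0,0],[0,0,0.014,0,0,0],[0.01,0.0126,0,0,0,0],[0.016,0.0202,0,0,0,0],[0.02,0.0252,0,0,0,0],[0.02,0.0252,0,0,0,0],[0.02,0.0252,0,0,0,0],[0.02,0.0252,0,0,0,0],[0.02,0.0252,0,0,0,0]]]' 0 50; python3 -m jog '[[[0.02,0.0252,0,0,0,0],[0.018,0.0227,0,0,0,0],[0.012,0.0151,0,0,0,0],[0.0062,0.0078,0,0,0,0],[0,0,0,0,0,0],[0,0,0,0,0,0],[0,0,0,0,0,0]]]'
```

```text
t: 28.68
ee_pos: [0.5764, 0.0108, 0.0992]
tcp_rot: [0.0, 0.557, 0.831, 0.0]
contact_force: [-0.3, -0.9, -0.7]
grip_width: 0.032
gripper_force: 49.6
t: 29.27
ee_pos: [0.631, 0.0791, 0.0985]
tcp_rot: [-0.0, 0.557, 0.83, -0.0]
contact_force: [0.1, -1.3, 0.1]
grip_width: 0.0315
gripper_force: 49.7
```

```bash
python3 -m jog '[[[0.0009,0.0005,-0.006,0,0,0],[0,0,-0.013,0,0,0],[0,0,-0.016,0,0,0],[0,0,-0.014,0,0,0],[0,0,-0.009,0,0,0],[0,0,-0.005,0,0,0],[0,0,0,0,0,0],[0,0,0,0,0,0]]]';  python3 -m jog '[[[0,0,-0.001,0,0,0],[0,0,0,0,0,0]]]'; python3 -m jog '[[[0,0,-0.001,0,0,0],[0,0,0,0,0,0]]]'; python3 -m jog '[[[0,0,-0.001,0,0,0],[0,0,0,0,0,0]]]'
```

```text
t: 29.93
ee_pos: [0.6325, 0.0805, 0.0353]
tcp_rot: [-0.0, 0.557, 0.83, 0.0]
contact_force: [0.2, 0.5, -0.8]
grip_width: 0.0316
gripper_force: 49.6
t: 30.1
ee_pos: [0.6331, 0.0806, 0.0351]
tcp_rot: [0.001, 0.557, 0.831, 0.0]
contact_force: [0.5, 0.4, -1.0]
grip_width: 0.031
gripper_force: 49.6
t: 30.27
ee_pos: [0.6328, 0.0806, 0.0336]
tcp_rot: [0.0, 0.557, 0.831, 0.0]
contact_force: [-0.9, 0.2, 0.3]
grip_width: 0.0314
gripper_force: 49.6
t: 30.43
ee_pos: [0.6325, 0.0806, 0.0323]
tcp_rot: [0.0, 0.557, 0.831, 0.0]
contact_force: [1.0, -0.4, -0.5]
grip_width: 0.0317
gripper_force: 49.6
```

```bash
python3 -m jog '[[[0,0,-0.001,0,0,0],[0,0,0,0,0,0]]]'; python3 -m jog '[[[0,0,0,0,0,0],[0,0,0,0,0,0],[0,0,0,0,0,0],[0,0,0,0,0,0],[0,0,0,0,0,0],[0,0,0,0,0,0],[0,0,0.005,0,0,0],[0,0,0.015,0,0,0],[0,0,0.03,0,0,0],[0,0,0.035,0,0,0],[0,0,0.035,0,0,0],[0,0,0.025,0,0,0]]]' 0.0854 30; python3 -m jog '[[[-0.0179,-0.0317,0,0,0,0],[-0.0179,-0.0317,0,0,0,0],[-0.0179,-0.0317,0,0,0,0],[-0.0179,-0.0317,0,0,0,0],[-0.0179,-0.0317,0,0,0,0],[-0.0179,-0.0317,0,0,0,0],[-0.0179,-0.0317,0,0,0,0],[0,0,0,0,0,0],[0,0,0,0,0,0],[0,0,0,0,0,0]]]'
python3 - <<'E'
from h import *
p=camera_params("top");im=grab_frame("top")[:,:,::-1]
a=cv2.resize(im[165:265,135:305],None,fx=4.5,fy=4.5,interpolation=2)
for X in [(.5539,.2711,.138),(.5841,.1981,.103),(.6096,.1355,.083),(.6319,.0806,.065)]:
    u=(w2pix(p,X)[0]+.5-[135,165])*4.5; cv2.drawMarker(a,tuple(int(v) for v in u),(0,160,0),0,12,1)
cv2.imwrite("pics/t5.png",a)
E
```

```text
t: 30.6
ee_pos: [0.6326, 0.0807, 0.0321]
tcp_rot: [0.0, 0.557, 0.831, 0.0]
contact_force: [-2.6, 0.3, 6.1]
grip_width: 0.0316
gripper_force: 50.3
t: 31.6
ee_pos: [0.6332, 0.0806, 0.1803]
tcp_rot: [0.001, 0.557, 0.83, 0.001]
contact_force: [1.1, -0.5, 0.4]
grip_width: 0.0856
gripper_force: 0.0
t: 32.43
ee_pos: [0.5074, -0.1412, 0.1768]
tcp_rot: [0.0, 0.557, 0.83, 0.0]
contact_force: [0.4, 0.8, -0.1]
grip_width: 0.0856
gripper_force: 0.0
```

View pics/t5.png

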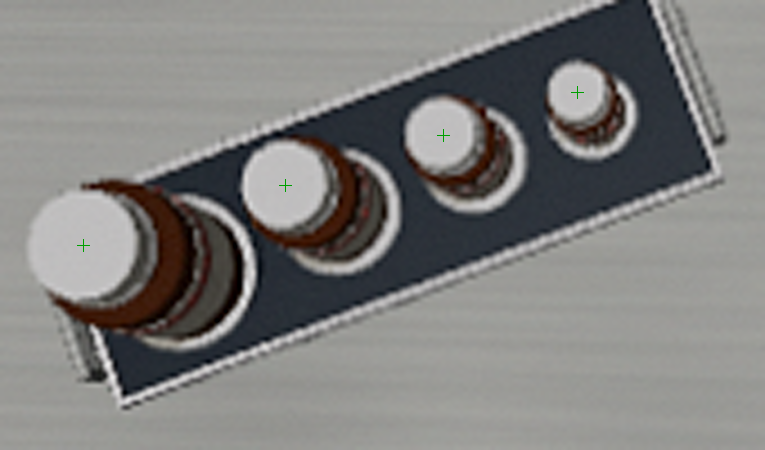

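All four caps sit centred on their expected marks at (83,245), (285,185), (443,135) and (577,92), so every bottle is upright on its spot. The gripper is clear, so I'm handing in.

```bash
python3 -c "
from workcell import arm
print(arm.close_job())"
```

```text
the job is handed in; nothing more can be done
None
```

All four brown bottles stand upright on the spots of their own size, about 1–2 mm off centre by the top camera; the spirit and antiseptic bottles were not touched, and the job was handed in at about 32.5 s (no verdict was returned).

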